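Load the dish scanner

ROBOT

A 6-joint arm with a two-finger parallel gripper is mounted at the origin on the work surface. World frame = base frame: x ahead of the robot, y to its left, z up, the work surface at z = 0. Lengths are in m, angles in degrees, forces in N, time in s.
With the tool pointing down it reaches from about 0.35 to 0.875 m from the base axis. Payload 4.2 kg.
Tool frame: the origin (TCP) lies midway between the tips of the shut fingers; the grasp point (between the pads) lies 19 mm behind it; z points along the fingers, x is the direction in which the jaws open and shut, and the axes are right-handed (so a half turn about z gives the same grasp; the last joint's range is limited). The gripper opens to 87 mm and grips with 3 to 60 N. Pads are 19 mm wide; open, the fingers measure 117 mm over their backs; the gripper's body (75 mm by 190 mm) begins 51 mm behind the grasp point.
Start: joints at [-58.579, 22.042, 0.453, 0, -68.411, -14.817], TCP at [0.179, -0.599, 0.223] pointing down, gripper open.
Joint ranges: [-179.83, 179.83], [-69.29, 118.12], [-61.27, 80.66], [-181.25, 117.63], [-171.15, -9.14], [-177.46, 177.46]. Speed limits (degrees/s): [159.86, 159.86, 180, 180, 180, 180].

INTERFACE

Orientations are given as a 3x3 rotation matrix whose columns are the frame's x, y, z axes.
In Python, from station import sense, capture, finish_job, find_in gives the robot as it stands.
- The arm moves only by the shell command python3 -m creep 'ROWS'. ROWS is JSON, a list of rows, each a list of 7 numbers: the shift along the tool's x, y, z in mm, then the turn, a rotation vector about the tool's x, y, z in degrees, then the opening, from 0 (shut) to 1 (fully open). A call has exactly 10 rows; each row shifts and turns the commanded pose from where the row before left it, along the tool's axes as they then stand; what a row does not reach is not made up. A row lasts 1/8 s, in which the tool goes at most 62.5 mm and 10.7 degrees, less where a joint would pass 70% of its speed; a pose out of reach is approached as far as the arm can. A call with a gripper value outside its range is refused whole. The fingers move at their own pace and stop on an object; the grip force is fixed at half the most. Time passes only in rows, so rows that do not move let the fingers close, or fill a call up. It gives the time, the measured TCP pose, the force and the opening at its end, in the units of the state.
- sense(): the state, without advancing time (a new reading comes with each control period).
- capture(name): name is "scene" or "top" or "wrist"; returns a dict with "color" (420x560x3 uint8, blue, green, red), "vertical_fov" (degrees; the focal length in pixels is half the picture's height over the tangent of half this angle, whatever the lens; pixels are square), "cx", "cy" (the principal point, pixels), "k1" (the pictures are not rectified: a ray, as slopes to the right and down, at radius r is drawn at 1 + k1 r^2 times it, then the intrinsics apply), "R" (3x3) and "t" (3): a world point X has camera coordinates R X + t. Camera axes: x right, y down, z forward; pixel columns grow to the right and rows downward; lengths in m; the calibration is good to about 2 mm. A picture is of the moment at which its call begins. There is no depth.
- finish_job(): hands the job in, once; it reports no verdict.
Trained networks look in the newest picture that a camera, given by its name, has taken for a name from the list of things; names that differ only in an ending like _2 or _b are one class to them, and where a whole thing is asked for, a point or a joint stands for the part that bears it (a point fixed in the world has none). Each returns a list of dicts, best first, with "p" (0 to 1); they miss things now and then, are a little off and sometimes report something else, mostly with a low value. They report only what shows in the picture. A call takes as long as a camera call. They do not tell look-alikes from the thing itself.
- find_in(camera, name): "xy" ([column, row] in pixels, amid what is visible of it).
The state is a dict: "time_s": time; "joints": joint angles; "joint_velocities": joint speeds; "effort": joint torques, N m; "tcp_pos": TCP position; "ee_rot": TCP orientation; "wrist_force": force on the tool from outside, world axes, zero at the start; "moment": the same for the moment, N m; "gripper_width": opening from 0.0 (shut) to 1.0 (fully open).
Only numpy, scipy, OpenCV 4.12 (cv2) and the standard library are available. Lean on these libraries where they do the work, as an engineer would, in place of code of your own. Each camera call takes 0.05 s, during which the arm holds its last target. There are 200 camera calls.

TASK

Load the scanner: set the round culture dish down in the round pocket and the rectangular one in the rectangular pocket of the drawn-out carrier, both fully seated, and only then push the carrier fully home. Keep the dishes level, put them down rather than dropping them, and leave everything else on the bench where it is.

Things in the scene. Friction and masses are not known exactly. Their poses are not given: they have to be found in the camera images.
- round_centre (a point): round culture dish, closed, clear with a red lid: 60 mm diameter, 26 mm high, about 60 g. The point is its centre, 13 mm above its underside. It starts on top of the rectangular dish, up to about 10 mm off its middle
- rect_centre (a point): rectangular culture dish, closed, clear with a yellow lid: 84 mm (along its x) x 58 mm (along its y), 26 mm high, about 100 g. The point is its centre, 13 mm above its underside. It lies on the table and carries the round dish at the start
- nest_round (a point): centre of the floor of the round pocket in the scanner's sliding aluminium carrier: black floor, 65 mm diameter, 10 mm deep, so a seated dish stands 16 mm proud and its centre is 13 mm above this point. The carrier's upper face is 36 mm above the table. Axes as the carrier: x points into the scanner, z up. The pocket floor is 26 mm above the table. The pocket lies 96 mm from the other one, to its +y side, each 48 mm from the middle of the carrier
- nest_rect (a point): centre of the floor of the rectangular pocket in the carrier: black floor, 89 mm (along x) x 63 mm (along y), 10 mm deep; a seated dish's centre is 13 mm above this point. Same axes as the carrier
- push_tab (a point): middle of the robot-side face of the blue upright tab on the carrier's front edge, by which it is pushed in along the carrier's +x. The tab is 60 mm wide (y), 8 mm thick and its top edge is 74 mm above the table; this point is 59 mm above the table, 68 mm in front (-x) of the midpoint between the two pockets, which is the middle of the carrier. It moves with the carrier
- carrier (a joint): travel of the carrier (m): 0 fully drawn out, 0.12 fully home in the scanner against its stop; stays where it is left, needs about 3 N to slide (a little more when pushed faster). It starts at 0 to 0.02. The pockets are clear of the hood at the start; when home the dishes lie under the hood
- scanner: low white flatbed scanner, fixed. Origin on the table under the middle of the fully drawn-out carrier (the carrier plate is 120 x 184 mm); its x is the push direction. Its hood is 260 mm wide, 85 mm high, from 70 to 320 mm along x from this origin, with a slot 200 mm wide and 64 mm high above the table for the carrier
- reagent: amber glass bottle with a blue cap, 60 mm diameter, 160 mm tall; it stands near one short end of the rectangular dish, about 105 to 120 mm from that dish's centre; a bystander; origin at the centre of its underside
- rack: yellow wire test-tube rack 190 x 85 mm (long side along its x) with black-capped tubes, 135 mm tall; a bystander; origin at the centre of its underside
- big_dishes: stack of two 90 mm culture dishes, 32 mm high together, too big for the carrier; a bystander; origin at the centre of its underside
- slide_box: green microscope-slide box, 100 x 85 x 35 mm; a bystander; origin at the centre of its underside
- tip_box: blue and grey pipette-tip box, 86 x 121 x 65 mm, standing near the other short end of the rectangular dish, about 115 to 125 mm from its centre; a bystander; origin at the centre of its underside
- beaker: glass beaker, 68 mm diameter, 90 mm tall; a bystander; origin at the centre of its underside
- marker: black marker pen with a red cap, 135 mm long, 14 mm thick, lying flat along its x on the scanner's hood; a bystander; origin at the centre of its underside
- round_dish: the round dish itself, whose centre is round_centre; origin at the centre of its underside
- rect_dish: the rect dish itself, whose centre is rect_centre; origin at the centre of its underside
Things that resemble listed ones, but are neither listed nor needed, are in the scene too. Leave any blue, brown or pink look-alike of the round_dish alone.

How it is judged:
By the outcome, as a careful person would: the job done as asked, in the order asked, and still so for the second after the job is handed in, with the robot touching nothing.
It also fails if it takes over 69 s, if anything falls off the work surface, if the arm or the gripper's body presses on something with over 40 N, if the wrist force passes 120 N, or if a joint passes its speed limit or range.

## Working session

There is one attempt and no reset: what is moved stays moved. The work goes in short steps, Python scripts to look and compute and a shell command to move; the robot and the scene stay as the last step left them, time stands still between calls to the robot, and variables do not carry over. Pictures are saved under pics/ and viewed, about 8 in all and at most 12, crops included, and the job is handed in when it is done.

```bash
mkdir -p pics
cat > h.py <<'E'
import numpy as np, cv2
from station import sense, capture, finish_job, find_in
def K(c):
    H=c["color"].shape[0]; f=H/2/np.tan(np.radians(c["vertical_fov"]/2)); return f
def ray(c,px):
    f=K(c); d=np.array([(px[0]-c["cx"])/f,(px[1]-c["cy"])/f]); u=d.copy()
    for _ in range(20): u=d/(1+c["k1"]*(u@u))
    R=np.array(c["R"]);t=np.array(c["t"])
    return -R.T@t, R.T@np.array([u[0],u[1],1])
def at(c,px,z):
    o,d=ray(c,px); return o+d*(z-o[2])/d[2]
def proj(c,X):
    q=np.array(c["R"])@np.array(X)+np.array(c["t"]); u=q[:2]/q[2]; u=u*(1+c["k1"]*(u@u))
    return u*K(c)+[c["cx"],c["cy"]]
E
python3 - <<'E'
from h import *
s=sense(); print(s["tcp_pos"],s["ee_rot"],s["gripper_width"])
Z=dict(round_centre=.039,rect_centre=.013,nest_round=.026,nest_rect=.026,push_tab=.059,scanner=.085,reagent=.08,rack=.07,tip_box=.065,beaker=.05,big_dishes=.03,slide_box=.035)
for n in ["scene","top"]:
    c=capture(n); cv2.imwrite(f"pics/{n}0.png",c["color"]); print(n,-np.array(c["R"]).T@c["t"],K(c),c["k1"])
    np.save(f"{n}0.npy",c,allow_pickle=True)
    for k,z in Z.items():
        for r in find_in(n,k)[:4]:
            if r["p"]>.2: print(k,round(r["p"],2),np.round(r["xy"]),np.round(at(c,r["xy"],z),3))
E
```

```text
[ 0.17844912 -0.59834533  0.22146337] [[-2.85541908e-01  9.58365985e-01 -6.75695221e-04]
 [ 9.58363709e-01  2.85542703e-01  2.08963136e-03]
 [ 2.19557145e-03 -5.08844528e-05 -9.99997588e-01]] 0.9998536033155923
scene [1.40797397 0.34940297 1.20774347] 442.7528616407544 -0.011363934884790502
round_centre 0.75 [339. 211.] [0.504 0.216 0.039]
round_centre 0.66 [374. 215.] [0.483 0.332 0.039]
round_centre 0.65 [410. 233.] [0.511 0.455 0.039]
round_centre 0.63 [397. 253.] [0.601 0.429 0.039]
nest_round 0.66 [268. 199.] [ 0.528 -0.026  0.026]
nest_rect 0.98 [268. 200.] [ 0.533 -0.025  0.026]
nest_rect 0.67 [374. 215.] [0.472 0.33  0.026]
push_tab 0.92 [265. 197.] [ 0.55  -0.03   0.059]
scanner 0.96 [244. 239.] [ 0.743 -0.019  0.085]
scanner 0.71 [300. 174.] [0.432 0.054 0.085]
scanner 0.67 [238. 236.] [ 0.741 -0.042  0.085]
reagent 0.55 [369. 241.] [0.616 0.338 0.08 ]
rack 0.98 [189. 168.] [ 0.529 -0.321  0.07 ]
rack 0.34 [268. 199.] [ 0.564 -0.014  0.07 ]
tip_box 0.57 [383. 191.] [0.393 0.336 0.065]
beaker 0.87 [163. 194.] [ 0.649 -0.362  0.05 ]
beaker 0.6 [376. 217.] [0.498 0.338 0.05 ]

[... 396 characters left out ...]
164. 227.] [0.486 0.337 0.039]
rect_centre 0.72 [173. 225.] [0.493 0.32  0.013]
nest_round 0.83 [309. 199.] [ 0.561 -0.042  0.026]
nest_rect 0.56 [308. 201.] [ 0.556 -0.039  0.026]
nest_rect 0.49 [162. 183.] [0.607 0.349 0.026]
push_tab 0.58 [307. 200.] [ 0.551 -0.033  0.059]
scanner 0.73 [310. 146.] [ 0.689 -0.043  0.085]
reagent 0.59 [166. 180.] [0.602 0.324 0.08 ]
reagent 0.33 [308. 202.] [ 0.545 -0.035  0.08 ]
rack 0.85 [424. 212.] [ 0.518 -0.333  0.07 ]
tip_box 0.77 [158. 274.] [0.364 0.341 0.065]
tip_box 0.62 [163. 227.] [0.483 0.332 0.065]
big_dishes 0.86 [284. 264.] [0.392 0.026 0.03 ]
slide_box 0.96 [406. 283.] [ 0.339 -0.287  0.035]
slide_box 0.68 [308. 198.] [ 0.562 -0.037  0.035]
```

Run:
```python
import cv2
a=cv2.imread("pics/top0.png"); cv2.imwrite("pics/top0c.png",cv2.resize(a[110:310,80:360],None,fx=2.85,fy=2.85,interpolation=cv2.INTER_CUBIC))
a=cv2.imread("pics/scene0.png"); cv2.imwrite("pics/scene0c.png",cv2.resize(a[120:300,180:440],None,fx=3,fy=3,interpolation=cv2.INTER_CUBIC))
```

```text
(no output)
```

View pics/top0c.png

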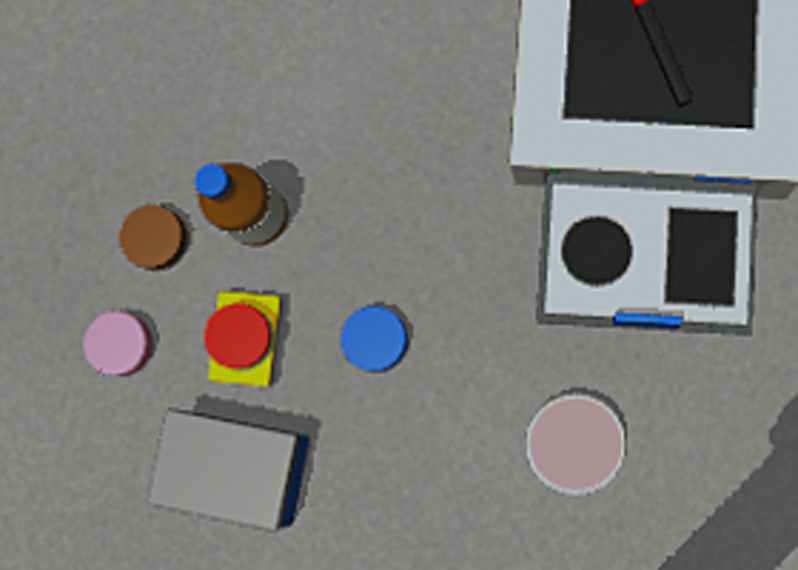

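View pics/scene0c.png

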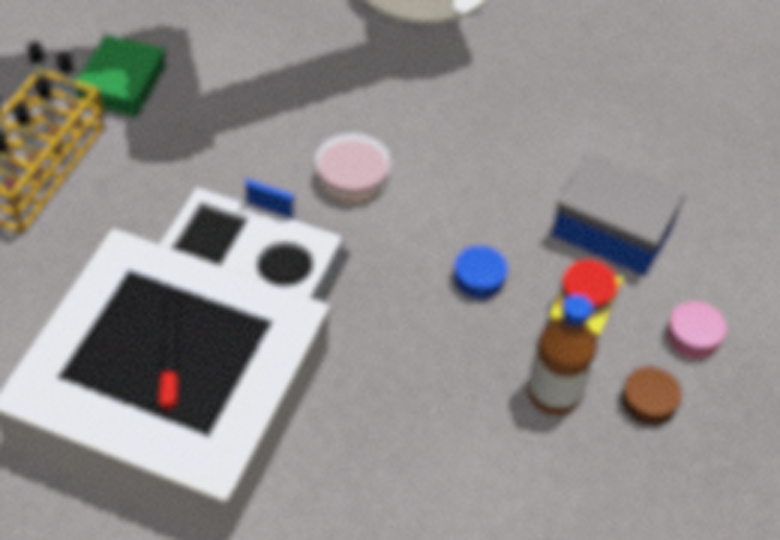

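The top crop shows four candidates for the round dish, given here in full-frame pixels: blue (211,228), pink (121,230), brown (134,193) and red (163,228). I choose the red one because it lies on the yellow rectangular dish. In both views the bottle and tip box stand at that dish's ends. The carrier is at about (308,197), with the round pocket on its left (+y) and the blue tab at about (307,222).

```bash
cat >> h.py <<'E'
def blob(img,kind,roi=None):
    hsv=cv2.cvtColor(cv2.GaussianBlur(img,(3,3),0),cv2.COLOR_BGR2HSV); h,s,v=[hsv[...,i].astype(int) for i in range(3)]
    m={"red":((h<8)|(h>172))&(s>150)&(v>80),"yellow":(h>22)&(h<36)&(s>150)&(v>70),"black":(v<70),"blue":(h>100)&(h<125)&(s>150)&(v>60)}[kind].astype(np.uint8)
    if roi:
        k=np.zeros_like(m); k[roi[1]:roi[3],roi[0]:roi[2]]=1; m*=k
    return sorted(cv2.findContours(m,cv2.RETR_EXTERNAL,cv2.CHAIN_APPROX_NONE)[0],key=cv2.contourArea,reverse=True)
def rectw(c,cnt,z,hull=True):
    w=np.array([at(c,p,z)[:2] for p in cnt.reshape(-1,2)],np.float32)*1000
    return cv2.minAreaRect(w)
def circw(c,cnt,z):
    w=np.array([at(c,p,z)[:2] for p in cnt.reshape(-1,2)],np.float32)*1000
    return cv2.fitEllipse(cv2.convexHull(w))
E
python3 - <<'E'
from h import *
c=np.load("top0.npy",allow_pickle=True).item(); im=c["color"]
r=blob(im,"red",(140,205,190,250))[0]; print("red",circw(c,r,.052))
y=blob(im,"yellow",(140,200,190,260)); print("yel",rectw(c,np.vstack(y),.026))
for b in blob(im,"black",(270,178,345,220))[:3]:
    if cv2.contourArea(b)>100: print("pocket",cv2.contourArea(b),circw(c,b,.026),rectw(c,b,.026), "rim",rectw(c,b,.036))
t=blob(im,"blue",(280,210,330,230))[0]; print("tab",rectw(c,t,.074), "at59",rectw(c,t,.059))
E
```

```text
red ((483.456787109375, 335.92803955078125), (55.54444885253906, 59.44736099243164), 167.83932495117188)
yel ((484.3046875, 336.39605712890625), (58.50494384765625, 84.07360076904297), 84.44916534423828)
pocket 686.0 ((560.0267333984375, -84.22744750976562), (64.65022277832031, 137.42501831054688), 87.55075073242188) ((559.0902709960938, -85.47984313964844), (60.2997932434082, 85.65420532226562), 86.32636260986328) rim ((557.4835815429688, -84.40890502929688), (59.756900787353516, 84.88307189941406), 86.32636260986328)
pocket 389.5 ((564.7022094726562, 10.889068603515625), (60.18387985229492, 61.23256301879883), 121.42781066894531) ((563.6276245117188, 10.980569839477539), (57.92127227783203, 58.61412048339844), 89.8204574584961) rim ((561.9800415039062, 11.183059692382812), (57.39979553222656, 58.086395263671875), 89.82049560546875)
tab ((494.8934631347656, -31.471912384033203), (57.40780258178711, 10.003785133361816), 84.58870697021484) at59 ((496.50616455078125, -32.388580322265625), (58.21809387207031, 10.145027160644531), 84.58867645263672)
```

```bash
python3 -m creep '[[36,36,0,0,0,0,1],[36,36,0,0,0,0,1],[36,36,0,0,0,0,1],[36,36,0,0,0,0,1],[36,36,0,0,0,0,1],[36,36,0,0,0,0,1],[36,36,0,0,0,0,1],[36,36,0,0,0,0,1],[36,36,0,0,0,0,1],[36,36,0,0,0,0,1]]'; python3 -m creep '[[56,25,0,0,0,0,1],[56,25,0,0,0,0,1],[56,25,0,0,0,0,1],[56,25,0,0,0,0,1],[56,25,0,0,0,0,1],[56,25,0,0,0,0,1],[56,25,0,0,0,0,1],[56,25,0,0,0,0,1],[0,0,0,0,0,10.5,1],[0,0,0,0,0,10.5,1]]'
cat > look.py <<'E'
from h import *
import sys
c=capture("wrist"); cv2.imwrite(f"pics/{sys.argv[1]}.png",c["color"]); np.save(f"{sys.argv[1]}.npy",c,allow_pickle=True)
s=sense(); R=np.array(s["ee_rot"]); print(s["time_s"],np.round(s["tcp_pos"],4),"jaw yaw",np.degrees(np.arctan2(R[1,0],R[0,0])),"z",R[:,2].round(4),s["wrist_force"],s["gripper_width"])
print("cam",-np.array(c["R"]).T@c["t"],"tcp px",proj(c,s["tcp_pos"]))
E
python3 look.py w1
python3 - <<'E'
from h import *
c=np.load("w1.npy",allow_pickle=True).item(); im=c["color"]
for r in blob(im,"red")[:1]: print("red",cv2.boundingRect(r),circw(c,r,.052))
y=blob(im,"yellow")[:2]; print("yel",cv2.boundingRect(np.vstack(y)),rectw(c,np.vstack(y),.026))
E
```

```text
time_s: 2.55
tcp_pos: [0.4214, -0.1494, 0.223]
ee_rot: [[-0.286, 0.958, 0.001], [0.958, 0.286, -0.0], [-0.0, 0.001, -1.0]]
wrist_force: [0.7, 0.6, -0.9]
gripper_width: 1.002
time_s: 3.8
tcp_pos: [0.4842, 0.3364, 0.2219]
ee_rot: [[0.081, 0.997, -0.001], [0.997, -0.081, -0.001], [-0.001, -0.001, -1.0]]
wrist_force: [0.2, -0.1, 0.2]
gripper_width: 1.002
3.85 [0.4842 0.3361 0.2222] jaw yaw 85.0834987831671 z [-4.e-04 -3.e-04 -1.e+00] [0.20738623 0.19489587 0.21497495] 1.0006419888316014
cam [0.40926595 0.34192145 0.38223722] tcp px [280.6102196  263.42684433]
red (254, 167, 54, 53) ((482.58160400390625, 336.1160583496094), (57.615516662597656, 57.786197662353516), 22.5886173248291)Traceback (most recent call last):
  File "<stdin>", line 4, in <module>
    return _nx.concatenate(arrs, 0, dtype=dtype, casting=casting)
           ~~~~~~~~~~~~~~~^^^^^^^^^^^^^^^^^^^^^^^^^^^^^^^^^^^^^^^
ValueError: need at least one array to concatenate
```

View pics/w1.png

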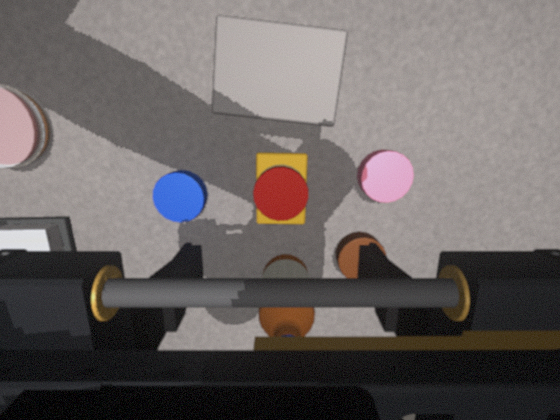

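The wrist view shows the red dish at (281,193) on the yellow one at (281,188), centred between the fingers, with the tip box above and the bottle below in the picture. This is the right dish.

```bash
python3 - <<'E'
from h import *
c=np.load("w1.npy",allow_pickle=True).item(); im=c["color"]
print(cv2.cvtColor(im,cv2.COLOR_BGR2HSV)[[157,160,220],[280,265,260]])
hsv=cv2.cvtColor(im,cv2.COLOR_BGR2HSV); m=cv2.inRange(hsv,(17,150,90),(36,255,255)); m[240:]=0
y=np.vstack([q for q in cv2.findContours(m,0,1)[0] if len(q)>5]); print("yel",cv2.boundingRect(y),rectw(c,y,.026))
t=np.load("top0.npy",allow_pickle=True).item(); print("bottle cap",at(t,(154,173),.16),"base",at(t,(171,187),0))
E
python3 -m creep '[[0,-1,26,0,0,0,1],[0,0,26,0,0,0,1],[0,0,26,0,0,0,1],[0,0,26,0,0,0,1],[0,0,26,0,0,0,1],[0,0,26,0,0,0,1],[0,0,20,0,0,0,1],[0,0,7,0,0,0,1],[0,0,0,0,0,0,0.75],[0,0,0,0,0,0,0.5]]'
```

```text
[[ 22 177 208]
 [ 22 183 205]
 [ 22 183 201]]
yel (256, 153, 51, 71) ((483.1915588378906, 336.806396484375), (56.8365592956543, 82.00447845458984), 85.40050506591797)
bottle cap [0.60255412 0.33190838 0.16      ] base [0.5994191  0.33174326 0.        ]
time_s: 5.1
tcp_pos: [0.484, 0.336, 0.0406]
ee_rot: [[0.076, 0.997, 0.001], [0.997, -0.076, 0.001], [0.002, 0.001, -1.0]]
wrist_force: [0.6, 0.6, 0.6]
gripper_width: 0.858
```

```bash
python3 -m creep '[[0,-1,1,0,0,0,0.4],[0,0,0,0,0,0,0.4],[0,0,0,0,0,0,0.4],[0,0,0,0,0,0,0.4],[0,0,0,0,0,0,0.4],[0,0,-3,0,0,0,0.4],[0,0,-10,0,0,0,0.4],[0,0,-20,0,0,0,0.4],[0,0,-30,0,0,0,0.4],[0,0,-30,0,0,0,0.4]]'; python3 look.py w2
```

```text
time_s: 6.35
tcp_pos: [0.4823, 0.3353, 0.1325]
ee_rot: [[0.077, 0.997, -0.0], [0.997, -0.077, -0.001], [-0.001, -0.0, -1.0]]
wrist_force: [-0.2, 0.1, -0.4]
gripper_width: 0.681
6.4 [0.4845 0.337  0.1373] jaw yaw 85.66732720061843 z [ 0.0064  0.0048 -1.    ] [1.4277616  1.0012681  3.22060809] 0.6810492385058974
cam [0.40734163 0.34038786 0.29278522] tcp px [284.817809   270.32036409]
```

View pics/w2.png

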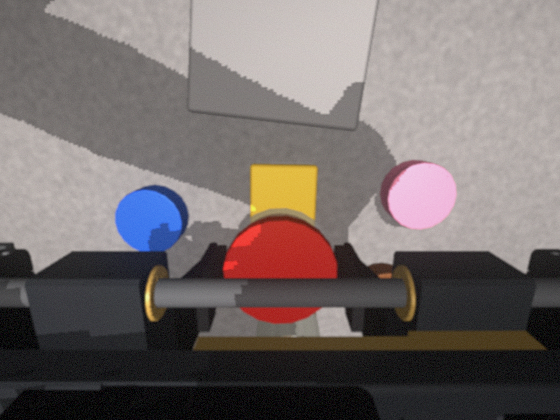

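Grip confirmed: the opening is 0.68, about 59 mm. The red lid is at (280,270) between the pads and the yellow dish stays put at (283,190). Next I go to a lookout where the wrist camera sees the pockets.

```bash
python3 -m creep '[[-20,11,-14,0,0,0,0.4],[-40,22,-14,0,0,0,0.4],[-40,22,-14,0,0,0,0.4],[-40,22,-14,0,0,0,0.4],[-40,22,0,0,0,0,0.4],[-40,22,0,0,0,0,0.4],[-40,22,0,0,0,0,0.4],[-40,22,0,0,0,0,0.4],[-14,10,0,0,0,0,0.4],[0,0,0,0,0,0,0.4]]'; python3 -m creep '[[0,0,0,0,0,0,0.4],[0,0,0,0,0,0,0.4],[0,0,0,0,0,0,0.4],[0,0,0,0,0,0,0.4],[0,0,0,0,0,0,0.4],[0,0,0,0,0,0,0.4],[0,0,0,0,0,0,0.4],[0,0,0,0,0,0,0.4],[0,0,0,0,0,0,0.4],[0,0,0,0,0,0,0.4]]'; python3 look.py w3
```

```text
time_s: 7.65
tcp_pos: [0.6326, 0.0076, 0.1869]
ee_rot: [[0.079, 0.997, -0.001], [0.997, -0.079, -0.0], [-0.0, -0.001, -1.0]]
wrist_force: [-0.1, -0.0, -1.2]
gripper_width: 0.679
time_s: 8.9
tcp_pos: [0.6328, 0.0091, 0.1875]
ee_rot: [[0.077, 0.997, -0.0], [0.997, -0.077, 0.0], [-0.0, -0.0, -1.0]]
wrist_force: [0.5, 0.5, 0.5]
gripper_width: 0.683
8.95 [0.6328 0.0091 0.1876] jaw yaw 85.60263568966965 z [ 0.  0. -1.] [ 0.19211099 -0.59015312 -0.77658175] 0.6811492474745319
cam [0.55778039 0.01409623 0.34777836] tcp px [281.25868866 263.08518707]
```

View pics/w3.png

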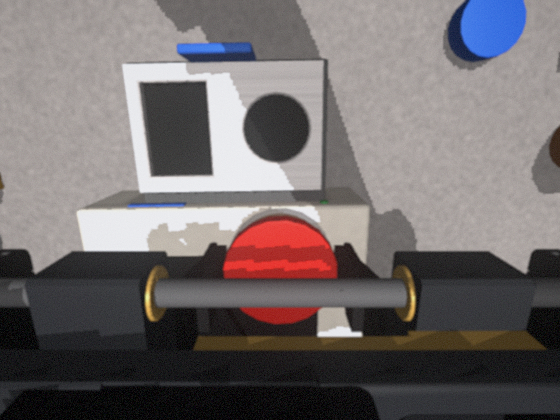

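```bash
cat > pk.py <<'E'
from h import *
import sys
c=np.load(sys.argv[1]+".npy",allow_pickle=True).item(); im=c["color"]; g=cv2.cvtColor(im,cv2.COLOR_BGR2GRAY)
x0,y0,x1,y1=map(int,sys.argv[2:6])
for th in (60,90,110):
    m=(cv2.GaussianBlur(g,(3,3),0)<th).astype(np.uint8); k=np.zeros_like(m); k[y0:y1,x0:x1]=1
    for b in sorted(cv2.findContours(m*k,0,1)[0],key=cv2.contourArea)[::-1][:2]:
        if cv2.contourArea(b)>800: print(th,cv2.boundingRect(b),"z26",np.round(np.hstack((circw if abs(cv2.boundingRect(b)[2]-cv2.boundingRect(b)[3])<12 else rectw)(c,b,.026)),1),"z36",np.round(np.hstack((circw if abs(cv2.boundingRect(b)[2]-cv2.boundingRect(b)[3])<12 else rectw)(c,b,.036)),1))
E
python3 pk.py w3 136 76 315 182
python3 - <<'E'
from h import *
c=np.load("w3.npy",allow_pickle=True).item(); im=c["color"]
hs=cv2.cvtColor(im,cv2.COLOR_BGR2HSV)
t=[b for b in blob(im,"blue",(160,30,270,62))][0]; print("tab",cv2.boundingRect(t),rectw(c,t,.074))
R=np.vstack([b for b in blob(im,"red",(200,200,360,335)) if cv2.contourArea(b)>50]); h=cv2.convexHull(R).reshape(-1,2)
w=np.array([at(c,p,.1876+.0125)[:2] for p in h],np.float32)*1000; print("lid",cv2.fitEllipse(w),cv2.minEnclosingCircle(w),cv2.boundingRect(R))
E
```

```text
60 (249, 96, 59, 64) z26 [562.3  12.2  54.8  62.7 115. ] z36 [562.1  12.2  53.   60.4 116.6]
60 (150, 98, 49, 51) z26 [551.8 -90.7  44.9  52.7  35.5] z36 [552.  -87.4  43.2  51.2  35.5]
90 (141, 82, 70, 93) z26 [557.5 -87.9  61.   87.9  86.6] z36 [557.5 -84.7  59.1  85.2  86.6]
90 (245, 94, 64, 67) z26 [563.2  10.   62.8  64.  120.4] z36 [563.   10.2  60.9  62.  119.6]
110 (140, 82, 72, 94) z26 [557.7 -88.   62.3  88.9  86.7] z36 [557.7 -84.9  60.4  86.1  86.7]
110 (244, 94, 66, 68) z26 [563.3  10.1  64.1  65.4 118.7] z36 [563.1  10.2  62.1  63.3 118.9]
tab (178, 43, 73, 11) ((497.79296875, -33.66534423828125), (56.988460540771484, 7.165139675140381), 85.58609771728516)
lid ((632.6749267578125, 8.30197525024414), (58.805702209472656, 60.4976692199707), 74.60796356201172) ((632.5855102539062, 8.712121963500977), 30.495018005371094) (222, 217, 116, 108)
```

```bash
python3 -m creep '[[-2,-15,0,0,0,0,0.4],[-1.8,-30,0,0,0,0,0.4],[0,-24.3,20,0,0,0,0.4],[0,0,30,0,0,0,0.4],[0,0,30,0,0,0,0.4],[0,0,25,0,0,0,0.4],[0,0,15,0,0,0,0.4],[0,0,7.6,0,0,0,0.4],[0,0,0,0,0,0,0.4],[0,0,0,0,0,0,0.4]]'; python3 look.py w4
```

```text
time_s: 10.2
tcp_pos: [0.5642, 0.0108, 0.0609]
ee_rot: [[0.076, 0.997, 0.002], [0.997, -0.076, 0.0], [0.001, 0.002, -1.0]]
wrist_force: [0.2, 0.6, -1.0]
gripper_width: 0.682
10.25 [0.5641 0.0108 0.0609] jaw yaw 85.6130319635948 z [ 1.8e-03  4.0e-04 -1.0e+00] [-0.51448051  0.41816147 -0.50278562] 0.6799284058574026
cam [0.48881435 0.01572286 0.22095525] tcp px [281.24986193 262.96422223]
```

View pics/w4.png

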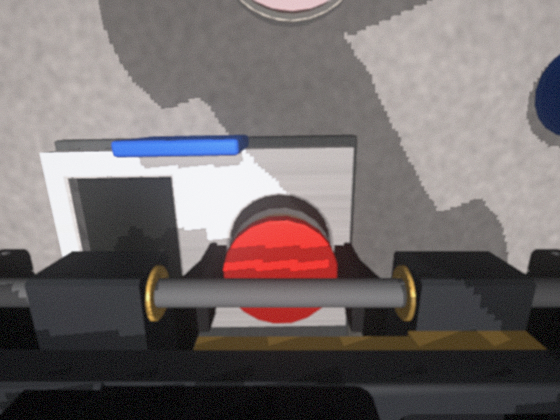

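Run:
```python
from h import *
c=np.load("w4.npy",allow_pickle=True).item(); im=c["color"]
g=cv2.cvtColor(im,cv2.COLOR_BGR2GRAY)
P=[]
for a in np.radians(range(140,221,5)):   # rim on camera side; find darkest-gradient along radial
    prof=[]; rr=np.arange(26,40,.25)
    for r in rr:
        u,v=proj(c,[.5632+r/1000*np.cos(a),.01015+r/1000*np.sin(a),.036]); prof.append(cv2.getRectSubPix(g,(1,1),(float(u),float(v)))[0,0])
    d=np.gradient(cv2.GaussianBlur(np.float32(prof).reshape(1,-1),(9,1),1.5)[0]); r=rr[d.argmax()]; P.append((round(np.degrees(a)),r,round(float(d.max()),1)))
print(P)
```

```text
[(140, np.float64(32.25), 14.5), (145, np.float64(32.25), 12.8), (150, np.float64(32.5), 13.3), (155, np.float64(32.5), 13.5), (160, np.float64(32.75), 14.0), (165, np.float64(32.75), 15.5), (170, np.float64(32.5), 19.3), (175, np.float64(32.75), 20.8), (180, np.float64(32.5), 20.0), (185, np.float64(32.75), 20.3), (190, np.float64(32.75), 21.2), (195, np.float64(32.75), 20.2), (200, np.float64(32.75), 20.2), (205, np.float64(33.0), 19.0), (210, np.float64(32.5), 19.6), (215, np.float64(32.5), 20.8), (220, np.float64(32.75), 19.6)]
```

The new picture shows the pocket's rim arc around (280,197) below the lid. The radial fit gives 32.5 mm all round, so the pocket estimate is good to a fraction of a millimetre. Lowering.

```bash
python3 -m creep '[[0,-0.8,0,0,0,0,0.4],[0,0,4,0,0,0,0.4],[0,0,4,0,0,0,0.4],[0,0,3,0,0,0,0.4],[0,0,3,0,0,0,0.4],[0,0,2,0,0,0,0.4],[0,0,2,0,0,0,0.4],[0,0,1.5,0,0,0,0.4],[0,0,0.5,0,0,0,0.4],[0,0,0.5,0,0,0,0.4]]'
```

```text
time_s: 11.5
tcp_pos: [0.5627, 0.0107, 0.0395]
ee_rot: [[0.077, 0.997, 0.0], [0.997, -0.077, 0.0], [0.0, 0.0, -1.0]]
wrist_force: [0.1, 0.1, -1.3]
gripper_width: 0.68
```

```bash
python3 -m creep '[[0,0,0.5,0,0,0,0.4],[0,0,0.5,0,0,0,0.4],[0,0,0.3,0,0,0,0.4],[0,0,0,0,0,0,0.4],[0,0,0,0,0,0,0.4],[0,0,0,0,0,0,0.4],[0,0,0,0,0,0,0.4],[0,0,0,0,0,0,0.4],[0,0,0,0,0,0,0.4],[0,0,0,0,0,0,0.4]]'
```

```text
time_s: 12.75
tcp_pos: [0.5627, 0.0107, 0.0391]
ee_rot: [[0.076, 0.997, 0.001], [0.997, -0.076, -0.0], [0.0, 0.001, -1.0]]
wrist_force: [-2.6, -0.0, 6.4]
gripper_width: 0.68
```

```bash
python3 -m creep '[[0,0,-0.5,0,0,0,0.85],[0,0,0,0,0,0,0.85],[0,0,0,0,0,0,0.85],[0,0,0,0,0,0,0.85],[0,0,-5,0,0,0,0.85],[0,0,-15,0,0,0,0.85],[0,0,-30,0,0,0,1],[0,0,-40,0,0,0,1],[0,0,-40,0,0,0,1],[0,0,-30,0,0,0,1]]';  python3 -m creep '[[20,-6,0,0,0,0,1],[40,-13,0,0,0,0,1],[40,-13,0,0,0,0,1],[40,-13,0,0,0,0,1],[40,-13,0,0,0,0,1],[40,-13,0,0,0,0,1],[40,-13,0,0,0,0,1],[40,-13,0,0,0,0,1],[19,-7,0,0,0,0.7,1],[0,0,0,0,0,0,1]]'
python3 look.py w5
python3 - <<'E'
from h import *
c=np.load("w5.npy",allow_pickle=True).item(); im=c["color"]
hsv=cv2.cvtColor(im,cv2.COLOR_BGR2HSV); m=cv2.inRange(hsv,(17,150,80),(36,255,255)); m[240:]=0
y=np.vstack([q for q in cv2.findContours(m,0,1)[0] if len(q)>5]); print("yel",cv2.boundingRect(y),rectw(c,y,.026))
t=capture("top"); cv2.imwrite("pics/top1.png",t["color"]); np.save("top1.npy",t,allow_pickle=True)
r=blob(t["color"],"red",(270,175,310,225))[0]; print("round",circw(t,r,.052))
v=capture("scene"); cv2.imwrite("pics/s1.png",v["color"]); r=blob(v["color"],"red",(255,180,310,230))[0]; print("round scene",circw(v,r,.052),circw(v,r,.062))
a=np.hstack([im[100:300,180:380],t["color"][150:250,260:360].repeat(2,0).repeat(2,1),v["color"][150:250,220:320].repeat(2,0).repeat(2,1)]); cv2.imwrite("pics/m1.png",a)
E
```

```text
time_s: 14.0
tcp_pos: [0.5631, 0.0107, 0.2021]
ee_rot: [[0.076, 0.997, 0.004], [0.997, -0.076, 0.001], [0.001, 0.004, -1.0]]
wrist_force: [-0.3, 0.5, -0.0]
gripper_width: 0.996
time_s: 15.25
tcp_pos: [0.483, 0.338, 0.1996]
ee_rot: [[0.086, 0.996, 0.001], [0.996, -0.086, 0.001], [0.001, 0.001, -1.0]]
wrist_force: [0.4, -0.2, 0.5]
gripper_width: 0.998
15.3 [0.4832 0.337  0.1995] jaw yaw 84.97975692377268 z [ 6.e-04  6.e-04 -1.e+00] [ 0.71221713  0.11577131 -0.22380299] 0.9991705865493612
cam [0.40787166 0.34359492 0.35977867] tcp px [279.55064023 263.46050826]
yel (253, 156, 54, 75) ((483.1122741699219, 336.7269287109375), (56.92997360229492, 81.99822998046875), 85.0828857421875)
round ((562.91796875, 11.002413749694824), (58.522151947021484, 58.716835021972656), 115.92724609375)
round scene ((568.82470703125, 12.217215538024902), (54.10236358642578, 54.446372985839844), 20.535249710083008) ((575.792724609375, 14.932814598083496), (52.551998138427734, 55.40102005004883), 109.68855285644531)
```

View pics/m1.png

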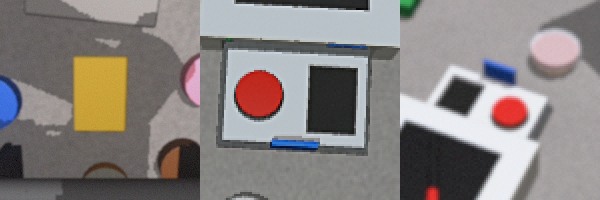

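The composite shows the round dish in its pocket, at (562.9,11.0) mm in the top view. The rectangular dish lies clear between the fingers at (483.1,336.7), yaw matched. Grasping it.

```bash
python3 -m creep '[[0,0,15,0,0,0,1],[0,0,30,0,0,0,1],[0,0,30,0,0,0,1],[0,0,30,0,0,0,1],[0,0,30,0,0,0,1],[0,0,25,0,0,0,1],[0,0,15,0,0,0,1],[0,0,8,0,0,0,1],[0,0,3.5,0,0,0,1],[0,0,0,0,0,0,0.8]]';python3 -m creep '[[0,0,0,0,0,0,0.4],[0,0,0,0,0,0,0.4],[0,0,0,0,0,0,0.4],[0,0,0,0,0,0,0.4],[0,0,0,0,0,0,0.4],[0,0,0,0,0,0,0.4],[0,0,0,0,0,0,0.4],[0,0,0,0,0,0,0.4],[0,0,0,0,0,0,0.4],[0,0,0,0,0,0,0.4]]'
```

```text
time_s: 16.65
tcp_pos: [0.4836, 0.3369, 0.0126]
ee_rot: [[0.089, 0.996, 0.001], [0.996, -0.089, 0.001], [0.001, 0.001, -1.0]]
wrist_force: [0.5, -0.3, 0.3]
gripper_width: 0.95
time_s: 17.9
tcp_pos: [0.4835, 0.3369, 0.0126]
ee_rot: [[0.089, 0.996, 0.0], [0.996, -0.089, 0.001], [0.001, 0.0, -1.0]]
wrist_force: [-2.0, 1.3, 4.2]
gripper_width: 0.659
```

```bash
python3 -m creep '[[0,0,-3,0,0,0,0.4],[0,0,-8,0,0,0,0.4],[0,0,-20,0,0,0,0.4],[0,0,-30,0,0,0,0.4],[0,0,-30,0,0,0,0.4],[0,0,-16,0,0,0,0.4],[-20,5,0,0,0,0,0.4],[-40,10,0,0,0,0,0.4],[-40,10,0,0,0,0,0.4],[-40,10,0,0,0,0,0.4]]';python3 -m creep '[[-40,11,0,0,0,0,0.4],[-40,11,0,0,0,0,0.4],[-40,11,0,0,0,0,0.4],[-40,11,0,0,0,0,0.4],[-40,11,0,0,0,0,0.4],[-40,11,0,0,0,0,0.4],[-25,7,0,0,0,0,0.4],[-9,4,0,0,0,-1.7,0.4],[0,0,0,0,0,0,0.4],[0,0,0,0,0,0,0.4]]';python3 look.py w6
```

```text
time_s: 19.15
tcp_pos: [0.5047, 0.1914, 0.1177]
ee_rot: [[0.089, 0.996, -0.003], [0.996, -0.089, -0.002], [-0.002, -0.003, -1.0]]
wrist_force: [0.2, -0.0, -0.5]
gripper_width: 0.662
time_s: 20.4
tcp_pos: [0.5572, -0.0857, 0.1184]
ee_rot: [[0.06, 0.998, -0.002], [0.998, -0.06, 0.0], [-0.0, -0.002, -1.0]]
wrist_force: [0.6, -1.1, -0.6]
gripper_width: 0.664
20.45 [ 0.5575 -0.0854  0.1186] jaw yaw 86.59803949349323 z [-1.3e-03  1.0e-04 -1.0e+00] [ 0.7134756   0.24791194 -0.69886927] 0.6643729599160907
cam [ 0.48240096 -0.08190541  0.27872958] tcp px [281.74964229 263.76533789]
```

View pics/w6.png

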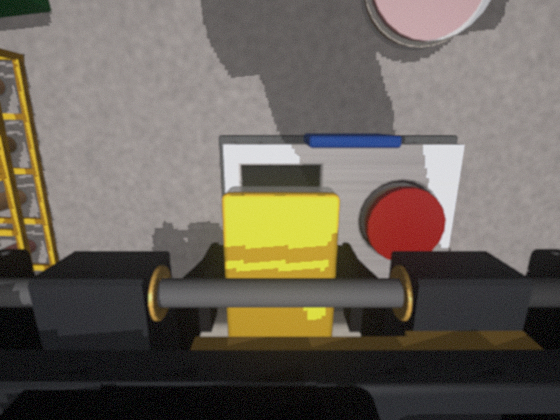

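```bash
cat > ed.py <<'E'
from h import *
import sys
c=np.load(sys.argv[1]+".npy",allow_pickle=True).item(); g=np.float32(cv2.cvtColor(c["color"],cv2.COLOR_BGR2GRAY)); H=cv2.cvtColor(c["color"],cv2.COLOR_BGR2HSV)
tcp=np.array([float(x) for x in sys.argv[2:5]]); th=np.radians(float(sys.argv[5])-90); r0=float(sys.argv[6])
ex=np.array([np.cos(th),np.sin(th)]); ey=np.array([-np.sin(th),np.cos(th)])
def scan(img,o,d,s0,s1,z,rise):
    ss=np.arange(s0,s1,.25); v=[]
    for s in ss:
        u=proj(c,[*(o+d*s/1000),z]); v.append(cv2.getRectSubPix(img,(1,1),(float(u[0]),float(u[1])))[0,0])
    k=np.gradient(cv2.GaussianBlur(np.float32(v).reshape(1,-1),(9,1),1.5)[0]); k=k*rise; return ss[k.argmax()]
S=np.float32(H[...,1]); zl=tcp[2]+.0134
print("lid front (want 42)",[scan(S,tcp[:2]+ey*q/1000,-ex,33,50,zl,-1) for q in (-20,-10,0,10,20)])
for n,d in(("+y",ey),("-y",-ey)): print("lid side (29)",n,[scan(S,tcp[:2]-ex*q/1000,d,22,36,zl,-1) for q in (38,32,26)])
p=np.array([.5576,-.0857])
print("pocket front (44.5)",[scan(g,p+ey*q/1000,-ex,38,52,.036,1) for q in (-22,-11,0,11,22)])
for n,d in(("+y",ey),("-y",-ey)): print("pocket side (31.5)",n,[scan(g,p-ex*q/1000,d,25,38,.036,1) for q in (41,37,33)[:int(r0)]])
E
python3 ed.py w6 .5575 -.0854 .1186 86.6 2
```

```text
lid front (want 42) [np.float64(43.75), np.float64(43.75), np.float64(43.5), np.float64(43.5), np.float64(43.5)]
lid side (29) +y [np.float64(27.5), np.float64(27.5), np.float64(27.5)]
lid side (29) -y [np.float64(29.0), np.float64(29.25), np.float64(29.25)]
pocket front (44.5) [np.float64(44.5), np.float64(44.5), np.float64(44.5), np.float64(44.5), np.float64(45.0)]
pocket side (31.5) +y [np.float64(30.0), np.float64(31.0)]
pocket side (31.5) -y [np.float64(31.0), np.float64(31.5)]
```

```bash
python3 -m creep '[[0.2,0.6,4,0,0,0,0.4],[0,0,12,0,0,0,0.4],[0,0,15,0,0,0,0.4],[0,0,14,0,0,0,0.4],[0,0,10,0,0,0,0.4],[0,0,6,0,0,0,0.4],[0,0,2.5,0,0,0,0.4],[0,0,0,0,0,0,0.4],[0,0,0,0,0,0,0.4],[0,0,0,0,0,0,0.4]]';python3 look.py w7; python3 ed.py w7 .5581 -.0853 .055 86.6 1
```

```text
time_s: 21.7
tcp_pos: [0.559, -0.0854, 0.0561]
ee_rot: [[0.059, 0.998, 0.001], [0.998, -0.059, 0.0], [0.0, 0.001, -1.0]]
wrist_force: [0.6, 0.4, -1.1]
gripper_width: 0.661
21.75 [ 0.5589 -0.0854  0.056 ] jaw yaw 86.60525563297423 z [ 7.e-04  1.e-04 -1.e+00] [-0.61438994 -0.4976638  -1.26095693] 0.6626850513687421
cam [ 0.48375264 -0.08170852  0.2162214 ] tcp px [281.26473159 262.9939968 ]
lid front (want 42) [np.float64(42.25), np.float64(42.25), np.float64(42.25), np.float64(42.25), np.float64(42.25)]
lid side (29) +y [np.float64(28.0), np.float64(27.75), np.float64(27.75)]
lid side (29) -y [np.float64(29.0), np.float64(29.0), np.float64(29.0)]
pocket front (44.5) [np.float64(44.5), np.float64(44.5), np.float64(44.5), np.float64(44.75), np.float64(44.75)]
pocket side (31.5) +y [np.float64(30.5)]
pocket side (31.5) -y [np.float64(31.25)]
```

```bash
python3 -m creep '[[0,-0.7,0,0,0,0,0.4],[0,0,3,0,0,0,0.4],[0,0,3,0,0,0,0.4],[0,0,3,0,0,0,0.4],[0,0,2.5,0,0,0,0.4],[0,0,2,0,0,0,0.4],[0,0,2,0,0,0,0.4],[0,0,1,0,0,0,0.4],[0,0,0.5,0,0,0,0.4],[0,0,0.5,0,0,0,0.4]]'
```

```text
time_s: 23.0
tcp_pos: [0.5581, -0.0854, 0.0386]
ee_rot: [[0.059, 0.998, 0.0], [0.998, -0.059, -0.0], [-0.0, 0.0, -1.0]]
wrist_force: [-1.6, 0.3, 4.1]
gripper_width: 0.667
```

Contact at TCP 0.0386 m, exactly the seated height. Releasing.

```bash
python3 -m creep '[[0,0,0.3,0,0,0,0.4],[0,0,0,0,0,0,0.85],[0,0,0,0,0,0,0.85],[0,0,0,0,0,0,0.85],[0,0,0,0,0,0,0.85],[0,0,-5,0,0,0,0.85],[0,0,-15,0,0,0,0.85],[0,0,-35,0,0,0,0.5],[0,0,-45,0,0,0,0],[0,0,-45,0,0,0,0]]'
python3 -m creep '[[0,0,0,0,0,0,0],[20,30,0,0,0,0,0],[25,50,0,0,0,0,0],[5,10,0,0,0,0,0],[0,0,0,0,0,0,0],[0,0,0,0,0,0,0],[0,0,0,0,0,0,0],[0,0,0,0,0,0,0],[0,0,0,0,0,0,0],[0,0,0,0,0,0,0]]'; python3 look.py w8
python3 - <<'E'
from h import *
c=np.load("w8.npy",allow_pickle=True).item(); im=c["color"]
hsv=cv2.cvtColor(im,cv2.COLOR_BGR2HSV); m=cv2.inRange(hsv,(17,140,70),(36,255,255)); m[240:]=0; m[:,:120]=0
y=max(cv2.findContours(m,0,1)[0],key=cv2.contourArea); print("yel",cv2.boundingRect(y),rectw(c,y,.052),"if 57:",rectw(c,y,.057)[1])
r=blob(im,"red",(100,20,460,240))[0]; print("red",circw(c,r,.052))
E
```

```text
time_s: 24.25
tcp_pos: [0.558, -0.0855, 0.1855]
ee_rot: [[0.059, 0.998, 0.001], [0.998, -0.059, -0.0], [0.0, 0.001, -1.0]]
wrist_force: [0.7, 0.5, 0.5]
gripper_width: 0.598
time_s: 25.5
tcp_pos: [0.6508, -0.0409, 0.183]
ee_rot: [[0.059, 0.998, 0.0], [0.998, -0.059, 0.0], [0.0, 0.0, -1.0]]
wrist_force: [-1.3, 0.9, 0.4]
gripper_width: -0.002
25.55 [ 0.6508 -0.0409  0.1829] jaw yaw 86.60136023327807 z [-0.  0. -1.] [0.41779545 0.02855552 0.07665749] 0.0016733465539955001
cam [ 0.57565793 -0.03715236  0.34318581] tcp px [281.30366788 263.08582172]
yel (189, 55, 69, 99) ((559.2845458984375, -84.71147155761719), (57.371376037597656, 81.73336029052734), 86.49024963378906) if 57: (56.38624954223633, 80.32991790771484)
red ((564.0451049804688, 8.68204116821289), (57.50859069824219, 57.95100402832031), 71.4623031616211)
```

View pics/w8.png

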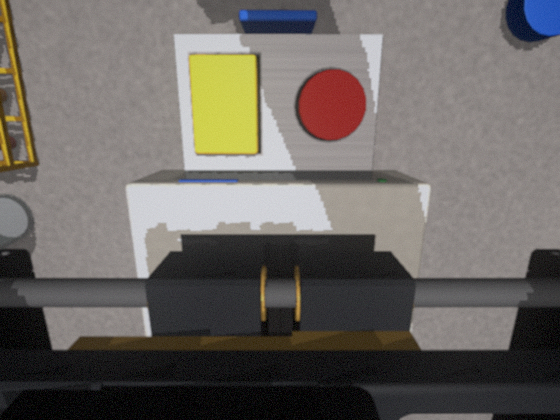

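Both dishes sit inside their pockets: yellow lid at (224,104), red lid at (332,104), level and matching their size at the seated height. The blue tab is at (278,16). Moving in front of the tab with the jaws shut.

```bash
python3 -m creep '[[-0.5,-25,0,0,0,0,0],[-0.5,-50,0,0,0,0,0],[-0.5,-50,0,0,0,0,0],[-0.5,-45,0,0,0,0,0],[0,-21,0,0,0,0,0],[0,0,35,0,0,0,0],[0,0,45,0,0,0,0],[0,0,35,0,0,0,0],[0,0,15,0,0,0,0],[0,0,3,0,0,0,0]]'; python3 -m creep '[[0,5,0,0,0,0,0],[0,5,0,0,0,0,0],[0,5,0,0,0,0,0],[0,4,0,0,0,0,0],[0,4,0,0,0,0,0],[0,4,0,0,0,0,0],[0,4,0,0,0,0,0],[0,4,0,0,0,0,0],[0,4,0,0,0,0,0],[0,4,0,0,0,0,0]]'
```

```text
time_s: 26.8
tcp_pos: [0.4596, -0.0317, 0.049]
ee_rot: [[0.059, 0.998, -0.002], [0.998, -0.059, -0.001], [-0.001, -0.002, -1.0]]
wrist_force: [0.9, -0.4, -0.0]
gripper_width: 0.007
time_s: 28.05
tcp_pos: [0.5028, -0.0343, 0.0496]
ee_rot: [[0.059, 0.998, -0.001], [0.998, -0.059, -0.0], [-0.0, -0.001, -1.0]]
wrist_force: [-2.3, -1.0, 0.5]
gripper_width: 0.004
```

```bash
python3 -m creep '[[0,5,0,0,0,0,0],[0,5,0,0,0,0,0],[0,5,0,0,0,0,0],[0,5,0,0,0,0,0],[0,5,0,0,0,0,0],[0,5,0,0,0,0,0],[0,5,0,0,0,0,0],[0,5,0,0,0,0,0],[0,5,0,0,0,0,0],[0,5,0,0,0,0,0]]';python3 -m creep '[[0,3,0,0,0,0,0],[0,3,0,0,0,0,0],[0,3,0,0,0,0,0],[0,3,0,0,0,0,0],[0,3,0,0,0,0,0],[0,3,0,0,0,0,0],[0,3,0,0,0,0,0],[0,2,0,0,0,0,0],[0,2,0,0,0,0,0],[0,2,0,0,0,0,0]]'
```

```text
time_s: 29.3
tcp_pos: [0.5532, -0.037, 0.0498]
ee_rot: [[0.059, 0.998, -0.0], [0.998, -0.059, 0.0], [0.0, -0.0, -1.0]]
wrist_force: [-2.1, -1.4, -2.3]
gripper_width: 0.01
time_s: 30.55
tcp_pos: [0.5801, -0.0385, 0.0499]
ee_rot: [[0.059, 0.998, 0.0], [0.998, -0.059, 0.0], [0.0, 0.0, -1.0]]
wrist_force: [-2.0, 0.6, -0.5]
gripper_width: 0.004
```

```bash
python3 -m creep '[[0,1.2,0,0,0,0,0],[0,1.2,0,0,0,0,0],[0,1.2,0,0,0,0,0],[0,1.2,0,0,0,0,0],[0,1.2,0,0,0,0,0],[0,1.2,0,0,0,0,0],[0,1.2,0,0,0,0,0],[0,1.2,0,0,0,0,0],[0,1.2,0,0,0,0,0],[0,1.2,0,0,0,0,0]]'
```

```text
time_s: 31.8
tcp_pos: [0.592, -0.0393, 0.0498]
ee_rot: [[0.059, 0.998, 0.0], [0.998, -0.059, 0.0], [0.0, 0.0, -1.0]]
wrist_force: [-2.0, 0.1, -0.2]
gripper_width: 0.003
```

```bash
python3 -m creep '[[0,1,0,0,0,0,0],[0,1,0,0,0,0,0],[0,1,0,0,0,0,0],[0,1,0,0,0,0,0],[0,1,0,0,0,0,0],[0,1,0,0,0,0,0],[0,0.5,0,0,0,0,0],[0,0.5,0,0,0,0,0],[0,0.5,0,0,0,0,0],[0,0,0,0,0,0,0]]'
```

```text
time_s: 33.05
tcp_pos: [0.5963, -0.0396, 0.0499]
ee_rot: [[0.06, 0.998, -0.006], [0.998, -0.06, -0.0], [-0.0, -0.006, -1.0]]
wrist_force: [-9.7, 4.7, 5.5]
gripper_width: 0.005
```

```bash
python3 -m creep '[[0,0.5,0,0,0,0,0],[0,0.5,0,0,0,0,0],[0,0.5,0,0,0,0,0],[0,0.5,0,0,0,0,0],[0,0,0,0,0,0,0],[0,0,0,0,0,0,0],[0,0,0,0,0,0,0],[0,0,0,0,0,0,0],[0,0,0,0,0,0,0],[0,0,0,0,0,0,0]]'
```

```text
time_s: 34.3
tcp_pos: [0.5963, -0.0396, 0.0499]
ee_rot: [[0.06, 0.998, -0.011], [0.998, -0.06, -0.0], [-0.001, -0.011, -1.0]]
wrist_force: [-13.0, 5.3, 8.1]
gripper_width: 0.005
```

Hard stop: force rises with no motion. Backing off, raising, and checking the tab against the hood edge. Fully home, the tab face should be 18 mm in front of the edge.

```bash
python3 -m creep '[[0,-4,0,0,0,0,0],[0,-10,0,0,0,0,0],[0,-25,0,0,0,0,0],[0,-25,0,0,0,0,0],[0,0,-25,0,0,0,0],[0,0,-40,0,0,0,0],[0,0,-40,0,0,0,0],[0,0,-30,0,0,0,0],[0,0,0,0,0,0,0],[0,0,0,0,0,0,0]]'
python3 - <<'E'
from h import *
t=capture("top"); im=t["color"]; v=capture("scene")
b=blob(im,"blue",(270,150,345,235)); 
for q in b[:2]: print("tab",cv2.boundingRect(q),rectw(t,q,.074))
a=np.hstack([cv2.resize(im[120:250,250:380],(390,390)),cv2.resize(v["color"][140:270,200:330],(390,390))]); cv2.imwrite("pics/m2.png",a)
print(sense()["tcp_pos"],sense()["wrist_force"])
E
```

```text
time_s: 35.55
tcp_pos: [0.5374, -0.0361, 0.1845]
ee_rot: [[0.06, 0.998, 0.001], [0.998, -0.06, 0.0], [0.0, 0.001, -1.0]]
wrist_force: [0.6, -0.8, -0.5]
gripper_width: 0.003
[ 0.53692936 -0.0362254   0.18369268] [ 0.22417531  0.36644017 -1.16232367]
```

View pics/m2.png

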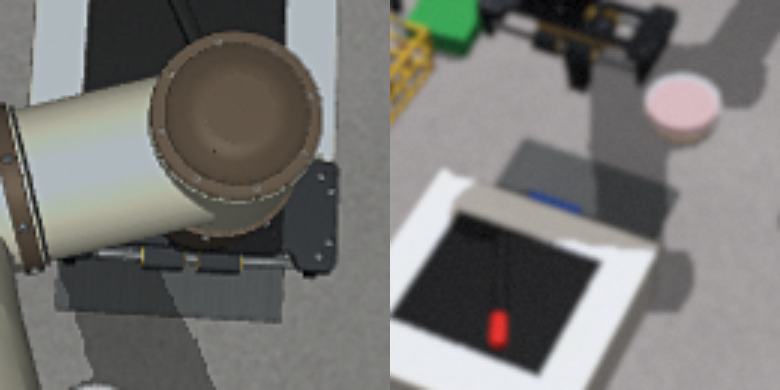

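The top view is hidden by the arm, while the scene view shows the carrier under the hood with the blue tab close in front. Moving aside for a clear top view.

```bash
python3 -m creep '[[20,-10,0,0,0,0,0],[40,-15,0,0,0,0,0],[40,-15,0,0,0,0,0],[40,-15,0,0,0,0,0],[40,-15,0,0,0,0,0],[40,-15,0,0,0,0,0],[20,-10,0,0,0,0,0],[0,0,0,0,0,0,0],[0,0,0,0,0,0,0],[0,0,0,0,0,0,0]]'
python3 - <<'E'
from h import *
t=capture("top"); im=t["color"]; t0=np.load("top0.npy",allow_pickle=True).item()
for q in blob(im,"blue",(270,150,345,235))[:2]: print("tab",cv2.boundingRect(q),rectw(t,q,.074))
g=cv2.cvtColor(t0["color"],cv2.COLOR_BGR2GRAY)
ex=np.array([.998,-.0584])
o=np.array([.5604,-.0378])
for (n,c) in (("before",t0),("after",t)):
    gg=cv2.cvtColor(c["color"],cv2.COLOR_BGR2GRAY)
    print(n,[int(gg[tuple(np.round(proj(c,[*(o+np.array([.0584,.998])*.07+ex*s/1000),.085])).astype(int)[::-1])]) for s in range(30,90,4)])
cv2.imwrite("pics/m3.png",cv2.resize(im[120:280,80:380],(780,416)))
E
```

```text
time_s: 36.9
tcp_pos: [0.457, 0.2082, 0.1845]
ee_rot: [[0.06, 0.998, -0.0], [0.998, -0.06, -0.0], [-0.001, -0.0, -1.0]]
wrist_force: [0.3, -0.3, 0.4]
gripper_width: 0.01
tab (298, 175, 23, 7) ((606.0211181640625, -38.915836334228516), (56.05583953857422, 14.697425842285156), 86.78907012939453)
before [186, 186, 186, 187, 190, 112, 81, 85, 80, 187, 187, 186, 186, 186, 186]
after [88, 89, 89, 93, 191, 192, 191, 203, 127, 188, 193, 192, 192, 192, 192]
```

View pics/m3.png

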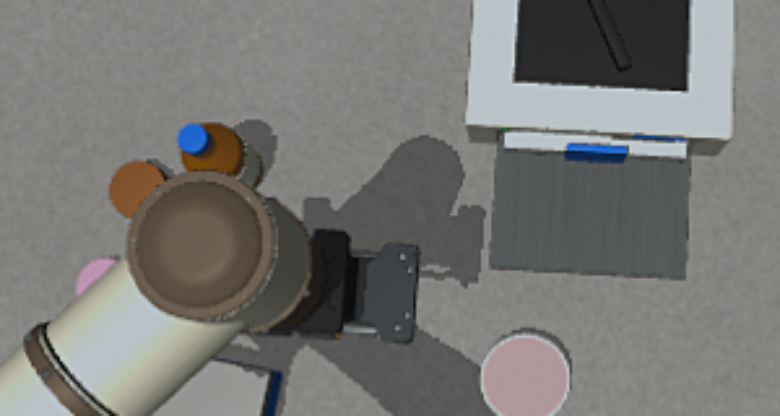

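Run:
```python
from h import *
t0=np.load("top0.npy",allow_pickle=True).item(); t=capture("top")
ex=np.array([.998,-.0584]); ey=np.array([.0584,.998]); o=np.array([.5604,-.0378])
def scan(c,q,s0,s1,z,sign):
    g=np.float32(cv2.cvtColor(c["color"],cv2.COLOR_BGR2GRAY)); ss=np.arange(s0,s1,.5)
    v=[cv2.getRectSubPix(g,(1,1),tuple(map(float,proj(c,[*(o+ey*q/1000+ex*s/1000),z]))))[0,0] for s in ss]
    d=sign*np.gradient(cv2.GaussianBlur(np.float32(v).reshape(1,-1),(9,1),2)[0]); return ss[d.argmax()]
Q=(-75,-60,-45,45,60,75)
print("plate before",[scan(t0,q,-75,-45,.036,1) for q in Q])
print("plate after",[scan(t,q,35,66,.036,1) for q in Q])
print("hood top edge",[scan(t,q,50,85,.085,1) for q in (-110,-90,90,110)],[scan(t0,q,50,85,.085,1) for q in (-110,-90,90,110)])
print("slot lip z64",[scan(t,q,55,85,.064,-1) for q in Q])
for n in ("reagent","tip_box"): 
    r=find_in("top",n); print(n,[(round(x["p"],2),np.round(x["xy"])) for x in r[:2]])
```

```text
plate before [np.float64(-61.0), np.float64(-59.5), np.float64(-60.5), np.float64(-60.0), np.float64(-61.0), np.float64(-59.5)]
plate after [np.float64(54.5), np.float64(54.0), np.float64(53.5), np.float64(53.5), np.float64(54.5), np.float64(54.5)]
hood top edge [np.float64(64.5), np.float64(63.5), np.float64(64.0), np.float64(63.0)] [np.float64(64.5), np.float64(63.5), np.float64(63.5), np.float64(63.0)]
slot lip z64 [np.float64(62.5), np.float64(62.0), np.float64(62.5), np.float64(65.5), np.float64(65.0), np.float64(64.5)]
reagent [(0.56, array([164., 176.]))]
tip_box [(0.79, array([165., 280.]))]
```

The plate's front edge is 9.7 mm in front of the hood edge, against 10 mm expected when fully home. Handing in.

```bash
python3 -c "
from station import finish_job,sense
print(sense()['time_s']); print(finish_job())"
```

```text
37.1
the job is handed in; nothing more can be done
None
```

The scanner is loaded and the job is handed in at 37.1 s of the 69 s allowed. The round (red-lid) dish went into the round pocket first, then the rectangular (yellow-lid) dish into its pocket. Then I pushed the carrier home by its tab and drew the arm clear.

**Seating:** Each dish met the pocket floor with a few newtons at the expected height. The picture after release showed both inside their pockets and level. I could not check them visually once they were under the hood.

**Carrier:** It hit a hard stop at about 13 N with no further motion. Its plate edge is 9.7 mm in front of the hood edge, against 10 mm when fully home.

**Checks that disagreed:**
- The scene camera put the seated round dish about 6 mm further in than the top camera. I took the top and wrist cameras, which agreed.
- The tab's own travel in the top view read 109 to 114 mm, because it is coarse in that picture. The plate edge gave about 114 mm, which fits a start near 6 mm.

**Bystanders:** My path avoided them, and those visible in the last top view appeared unmoved. I did not measure all of them again.

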